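# Level a ribbon-reel stand on its pad

## Robot

A 6-joint arm with a two-finger parallel gripper is mounted at the origin on the work surface. World frame = base frame: x ahead of the robot, y to its left, z up, the work surface at z = 0. Lengths are in m, angles in rad, forces in N, time in s.
With the tool pointing down it reaches from about 0.25 to 0.775 m from the base axis. Payload 4 kg.
Tool frame: the origin (TCP) lies midway between the tips of the shut fingers; the grasp point (between the pads) lies 19 mm behind it (robot.grasp_offset is the distance from the TCP to the grasp point, in m); z points along the fingers, y is the direction in which the jaws open and shut (so a half turn about z gives the same grasp; the last joint's range is limited). The gripper opens to 94 mm and grips with 3 to 60 N. Pads are 16 mm wide; open, the fingers measure 119 mm over their backs; the gripper's body (75 mm by 177 mm) begins 78 mm behind the grasp point.
Start: joints at [-1.427, 0.087, 1.371, -0, 1.684, -0.103], TCP at [0.134, -0.533, 0.206] pointing down, gripper open.
Joint ranges: [-3.1, 3.1], [-0.76, 2.03], [0.27, 2.55], [-1.08, 4.22], [0.17, 2.65], [-2.57, 2.57]. Speed limits (rad/s): [2.79, 2.79, 3.14, 3.14, 3.14, 3.14].

## Interface

Orientations are given as [roll, pitch, yaw] about the fixed x, y, z axes, in that order (R = Rz(yaw) Ry(pitch) Rx(roll)).
In Python, from bench import status, viewer, order, robot gives the robot as it stands. The module is installed in compiled form; this text tells all that it offers.
- The arm moves only by the tool move_arm, never from a script. Its argument "targets" is a list of rows, each a list of 3 entries, a list of its own where there are three numbers: the shift along the tool's x, y, z in mm, then the turn, a rotation vector about the tool's x, y, z in degrees, then the opening, from -1 (shut) to 1 (fully open). A call has 1 to 20 rows; each row is the pose to reach, as a shift and turn from the pose commanded when the call began, along the tool's axes at that moment; what a row does not reach only later rows make up. A row lasts 1/8 s, in which the tool goes at most 62.5 mm and 10.7 degrees, less where a joint would pass 70% of its speed; a pose out of reach is approached as far as the arm can. A call with a gripper value outside its range is refused whole. The fingers move at their own pace and stop on an object; the grip force is fixed at half the most. Time passes only in rows, so rows that repeat a pose let the fingers close. It gives the time, the measured TCP pose, the force and the opening at its end, in the units of the state.
- status.get_obs(): the state, without advancing time (a new reading comes with each control period).
- viewer.snapshot(name): name is "scene" or "top"; returns the picture (384x512x3 uint8, red, green, blue); there is no depth.
- viewer.camera_model(name): a dict with "K" (3x3 intrinsics, pixels), "xyz" and "attitude" of the camera in the world. Camera axes: x right, y up, looking along -z (the intrinsics and any distortion apply to the point x, -y, -z); pixel columns grow to the right and rows downward; lengths in m; the calibration is good to about 2 mm. A picture is of the moment at which its call begins. camera_model takes no time and is no camera call.
- order.close_job(): hands the job in, once; it reports no verdict.
The state is a dict: "time": time; "joint_positions": joint angles; "qvel": joint speeds; "joint_torque": joint torques, N m; "tool_pos": TCP position; "ee_rot": TCP orientation; "wrist_force": force on the tool from outside, world axes, zero at the start; "wrist_torque": the same for the moment, N m; "width": finger opening in m.
Only numpy, scipy, OpenCV 4.12 (cv2) and the standard library are available. Lean on these libraries where they do the work, as an engineer would, in place of code of your own. Each camera call takes 0.05 s, during which the arm holds its last target. There are 200 camera calls.

## Task

Slide the plate of the small wooden pad under the levelling foot of the ribbon-reel stand so that the foot is over the middle of the plate, then turn the black knob clockwise to screw the foot down until it just rests on the pad and lightly holds it. Stop as soon as you feel it touch: never clamp the pad hard. Leave the pad flat, let go of everything, and leave the other things on the table where they are.

Things in the scene. Friction and masses are not known exactly. Their poses are not given: they have to be found in the camera images.
- stand: Grey steel ribbon-reel stand fixed to the table, with its screw and foot. Origin on the table straight below the vertical screw at the free end of its arm; z up, y from the screw along the arm to the base. Arm 30 mm wide, 24 to 38 mm above the table, ending in a round boss of 17 mm radius about the screw. Base plate (180 mm wide) starts 130 mm along y; the reel, 157 mm high, starts 153 mm along y.
- screw_axis (a point): The point on the table straight below the screw (same origin and axes as stand). The screw is vertical and right-handed: turned clockwise seen from above, knob, screw and foot go down together as one piece, 8 mm a turn (1.27 mm per rad). 1.5 to 5.1 rad are needed from the start until the foot touches the pad.
- knob_place (a point): A fixed point of the stand on the screw's axis, 64 mm above the table, inside the black knob. The knob is round, fluted, 38 mm in diameter and 28 mm tall and can be gripped across its diameter at any angle; at the start its top is 75 to 80 mm above the table, and it sinks as it is screwed down. The bare screw turns with about 0.035 N m of friction and stays where it is left.
- foot_place (a point): A fixed point on the screw's axis, 14 mm above the table, about where the foot hangs: a 44 mm disc on a stiff rubber buffer, with four rubber studs 18 mm from the axis, 2 to 6.5 mm above the pad's top (how much is not known). Pressing on the pad, the studs rub: the turning moment rises by roughly 0.012 N m per newton of pressing. Pressing grows by roughly 12 N per further rad.
- pad_seat (a point): Centre of the top face of the plate of the loose wooden pad; this belongs on the screw's axis under the foot. The plate is 66 x 66 x 10 mm and lies flat, this point 10 mm above the table. z is up, y points from the tail to the plate. A tail 24 mm wide and 10 mm thick runs along -y to 118 mm from here; its last 34 mm carry a grip block.
- pad_grip (a point): Centre of the grip block on the tail of the pad, 100 mm from pad_seat along -y and 13 mm above the table. The block is 24 mm wide along x (grip it across this), 34 mm long along y and its top is 26 mm above the table. Axes as for pad_seat.
- pad: The wooden pad as a whole, 140 g or so; its origin is on its underside below pad_seat, with the same axes.
- cone_a: Bystander: blue thread cone, 54 mm wide, 75 mm tall; origin under its centre.
- cone_b: Bystander: black thread cone, 54 mm wide, 75 mm tall; origin under its centre.
- spool: Bystander: small upright blue spool with green ribbon, 60 mm wide, 40 mm tall; origin under its centre.
- glue: Bystander: yellow glue bottle, 40 mm wide, 100 mm tall; origin under its centre.
- wood_block: Bystander: plain wooden block 45 x 70 x 30 mm; origin under its centre.
- bead_box: Bystander: flat clear bead box with white lid, 84 x 114 x 28 mm; origin under its centre.
- cup: Bystander: open black cup, 70 mm wide, 70 mm tall; origin under its centre.
Mind the look-alikes: they are no part of the job. What is shaped like the pad but green or orange is not meant.

How it is judged:
By the outcome, as a careful person would: the job done as asked, in the order asked, and still so for the second after the job is handed in, with the robot touching nothing.
It also fails if it takes over 72 s, if anything falls off the work surface, if the arm or the gripper's body presses on something with over 40 N, if the wrist force passes 120 N, or if a joint passes its speed limit or range.

## Working session

There is one attempt and no reset: what is moved stays moved. The work goes in short steps, Python scripts to look and compute and a tool call to move; the robot and the scene stay as the last step left them, time stands still between calls to the robot, and variables do not carry over. Pictures are saved under pics/ and viewed, about 8 in all and at most 12, crops included, and the job is handed in when it is done.

Besides the shell and the picture viewer there is one more tool, called after "Call:" by a JSON object that holds its "name" and its "arguments", one argument or row to a line. move_arm: Moves the arm, as the interface text tells. Its arguments: {"type":"object","properties":{"targets":{"type":"array"}},"required":["targets"]}

```bash
mkdir -p pics; cat > h.py <<'E'
import numpy as np, cv2
from bench import status, viewer, order, robot
from scipy.spatial.transform import Rotation as R
def cam(n):
    c=viewer.camera_model(n); a=np.array(c["attitude"],float)
    Rm=a if a.shape==(3,3) else (R.from_euler('xyz',a).as_matrix() if a.size==3 else None)
    return np.array(c["K"]),np.array(c["xyz"]),Rm,c
def ray(n,u,v,z):
    K,p,Rm,c=cam(n); d=np.linalg.inv(K)@[u,v,1]; d=Rm@(d*[1,-1,-1]); return p+d*(z-p[2])/d[2]
def proj(n,P):
    K,p,Rm,c=cam(n); q=(Rm.T@(np.array(P)-p))*[1,-1,-1]; q=K@q; return q[:2]/q[2]
E
python3 - <<'E'
from h import *
for n in("scene","top"):
    im=viewer.snapshot(n)[:,:,::-1]; cv2.imwrite(f"pics/{n}0.png",im)
    cv2.imwrite(f"pics/{n}0b.png",cv2.resize(im,(800,600),interpolation=cv2.INTER_CUBIC))
    print(cam(n)[3])
o=status.get_obs();print(o)
E
```

```text
{'K': array([[388.13591473,   0.        , 261.81585985],
       [  0.        , 388.13591473, 186.35971489],
       [  0.        ,   0.        ,   1.        ]]), 'xyz': array([1.20208304, 0.26985845, 0.64746986]), 'attitude': array([ 0.95239155, -0.00762204,  2.10818253])}
{'K': array([[375.67710406,   0.        , 252.4521178 ],
       [  0.        , 375.67710406, 192.62850845],
       [  0.        ,   0.        ,   1.        ]]), 'xyz': array([ 0.48241559, -0.11013203,  1.20523129]), 'attitude': array([ 0.03004815, -0.02093298, -1.58480775])}
{'time': 0.1, 'joint_positions': array([-1.42709191e+00,  8.78996459e-02,  1.37207461e+00,  3.61039586e-06,
        1.68358802e+00, -1.03078398e-01]), 'qvel': array([-0.00059342, -0.00056532, -0.00370611, -0.00107457, -0.00053934,
       -0.00162184]), 'joint_torque': array([ 2.22318304e-03, -3.41251910e+01, -3.03302479e+01,  7.19781895e-02,
        3.04568990e-02, -9.53756285e-05]), 'tool_pos': array([ 0.13429608, -0.53285641,  0.20442554]), 'ee_rot': array([-3.13963386e+00, -2.06234966e-04,  2.46783013e-01]), 'wrist_force': array([ 0.69441744, -0.94817337, -0.41874503]), 'wrist_torque': array([-0.02594749,  0.02843147, -0.02577726]), 'width': 0.09398272718802636}
```

View pics/top0b.png

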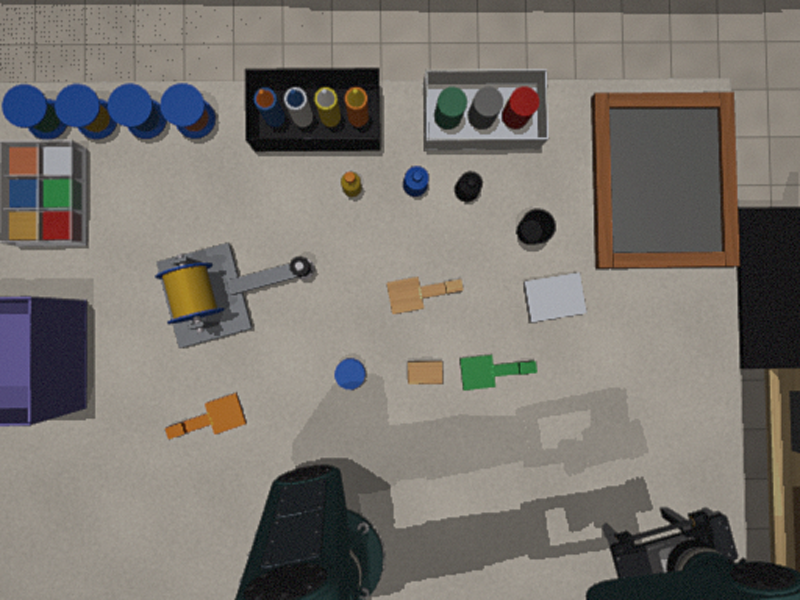

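View pics/scene0b.png

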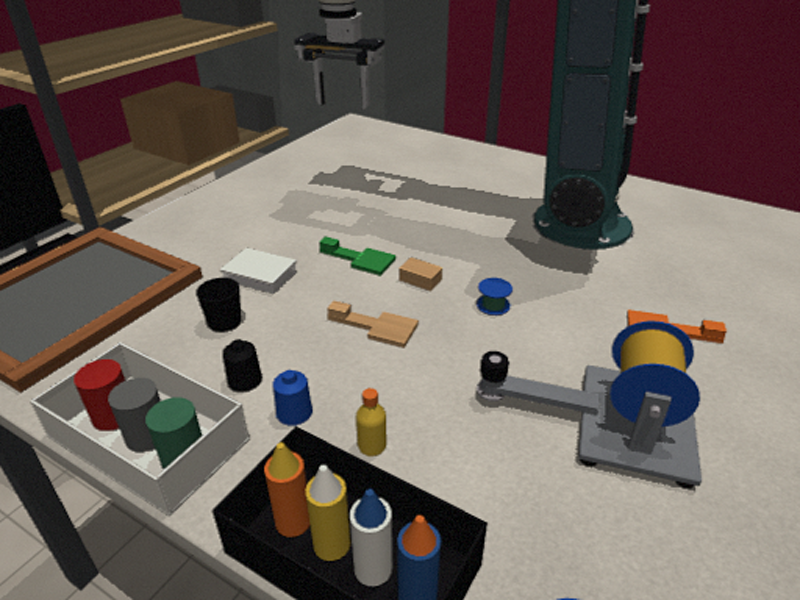

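Top view (800×600 scale): the wooden pad's plate is at about (405,295) with its tail ending at (462,286). The knob is at (300,267), with the arm running left to the reel. I'll take an enlarged crop next for precise pixels.

```bash
python3 - <<'E'
from h import *
a=cv2.imread("pics/top0.png")[145:225,130:310]; b=cv2.imread("pics/scene0.png")[180:280,190:390]
a=cv2.resize(a,None,fx=4,fy=4,interpolation=cv2.INTER_CUBIC); b=cv2.resize(b,None,fx=2.5,fy=2.5,interpolation=cv2.INTER_CUBIC)
c=np.zeros((a.shape[0]+b.shape[0],720,3),np.uint8); c[:a.shape[0],:]=a; c[a.shape[0]:,:b.shape[1]]=b
cv2.imwrite("pics/c1.png",c); print(c.shape)
E
```

```text
(570, 720, 3)
```

View pics/c1.png

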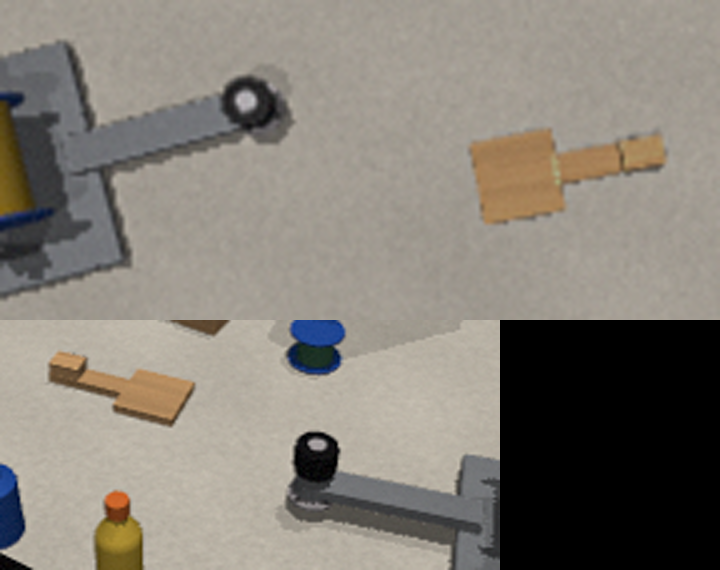

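```bash
cat >> h.py <<'E'
def ct(x,y,ox=130,oy=145,s=4): return (x+.5)/s-.5+ox,(y+.5)/s-.5+oy
E
python3 - <<'E'
from h import *
print("tcp top",proj("top",[.1343,-.5329,.2044])*800/512,"scene",proj("scene",[.1343,-.5329,.2044])*800/512)
cs=[(471,143),(550,129),(565,210),(485,223)]
W=np.array([ray("top",*ct(*c),.01) for c in cs]); print(W, np.linalg.norm(np.diff(W,axis=0),axis=1)); seat=W.mean(0)
grip=ray("top",*ct(642,152),.026); print("seat",seat,"grip",grip,np.linalg.norm((grip-seat)[:2]))
d=(seat-grip)[:2]; print("pad y dir deg",np.degrees(np.arctan2(d[1],d[0])), [np.degrees(np.arctan2(*(W[i]-W[j])[[1,0]])) for i,j in((0,1),(3,2))])
k=ray("top",*ct(248,102),.0775); print("knob",k, "in scene",proj("scene",k),"vs 316.4,~229.5")
a1=ray("top",*ct(80,155),.038);print("arm")
print([ray("top",*ct(*c),.038) for c in((90,134),(218,97),(99,171),(230,135))])
for P in (seat,grip): print(proj("scene",P))
E
```

```text
tcp top [633.38638891 519.79738248] scene [342.75582938 105.46204471]
[[ 0.55726333 -0.12002639  0.01      ]
 [ 0.56764433 -0.18317796  0.01      ]
 [ 0.50287908 -0.19415486  0.01      ]
 [ 0.49340823 -0.13029286  0.01      ]] [0.06399911 0.06568889 0.06456046]
seat [ 0.53029874 -0.15691302  0.01      ] grip [ 0.54745401 -0.25444873  0.026     ] 0.0990329118388156
pad y dir deg 99.97555139452196 [np.float64(99.3349303354771), np.float64(98.43558128830907)]
knob [0.58594134 0.04728964 0.0775    ] in scene [316.21937084 228.24267714] vs 316.4,~229.5
arm
[array([0.56622737, 0.17490192, 0.038     ]), array([0.59373629, 0.07596625, 0.038     ]), array([0.53747944, 0.16815225, 0.038     ]), array([0.56409341, 0.06694925, 0.038     ])]
[251.29139248 208.4972606 ]
[216.8720044  195.35715869]
```

```bash
cat >> h.py <<'E'
def go(cmd,tgt):
    """cmd,tgt: x,y,z(m),yaw(deg), tool down -> shift mm, rotvec z deg"""
    A=R.from_euler('xyz',[180,0,cmd[3]],degrees=True)
    s=A.inv().apply(np.array(tgt[:3])-cmd[:3])*1000
    return np.round(s,1), round(cmd[3]-tgt[3],1)
E
python3 -c "
from h import *
print(go([.134,-.533,.206,14.1],[.547,-.255,.12,99.2]))"
```

```text
(array([ 468.3, -169. ,   86. ]), -85.1)
```

Call:
{"name": "move_arm", "arguments": {
  "targets": [
    [[468,-169,86],[0,0,-85],0.2],
    [[468,-169,86],[0,0,-85],0.2],
    [[468,-169,86],[0,0,-85],0.2],
    [[468,-169,86],[0,0,-85],0.2],
    [[468,-169,86],[0,0,-85],0.2],
    [[468,-169,86],[0,0,-85],0.2],
    [[468,-169,86],[0,0,-85],0.2],
    [[468,-169,86],[0,0,-85],0.2],
    [[468,-169,86],[0,0,-85],0.2],
    [[468,-169,86],[0,0,-85],0.2],
    [[468,-169,86],[0,0,-85],0.2],
    [[468,-169,86],[0,0,-85],0.2],
    [[468,-169,86],[0,0,-85],0.2],
    [[468,-169,86],[0,0,-85],0.2]
  ]
}}

```text
time: 1.85
tool_pos: [0.5466, -0.2556, 0.1198]
ee_rot: [3.141, 0.0, 1.729]
wrist_force: [-0.5, 0.7, -0.6]
width: 0.0564
```

Call:
{"name": "move_arm", "arguments": {
  "targets": [
    [[0,0,50],[0,0,0],0.2],
    [[0,0,82],[0,0,0],0.2],
    [[0,0,82],[0,0,0],0.2],
    [[0,0,82],[0,0,0],0.2]
  ]
}}

```text
time: 2.35
tool_pos: [0.5478, -0.2557, 0.0391]
ee_rot: [3.14, 0.002, 1.73]
wrist_force: [0.3, -0.4, 0.1]
width: 0.0563
```

```bash
python3 - <<'E'
from h import *
a=viewer.snapshot("top")[150:230,220:320,::-1]; b=viewer.snapshot("scene")[140:240,170:300,::-1]
f=lambda i:cv2.resize(i,(int(400),int(400*i.shape[0]/i.shape[1])),interpolation=cv2.INTER_CUBIC)
a=f(a);b=f(b);c=np.zeros((max(a.shape[0],b.shape[0]),800,3),np.uint8);c[:a.shape[0],:400]=a;c[:b.shape[0],400:]=b
cv2.imwrite("pics/c2.png",c);print(status.get_obs()["tool_pos"])
E
```

```text
[ 0.54839423 -0.25604236  0.04001548]
```

View pics/c2.png

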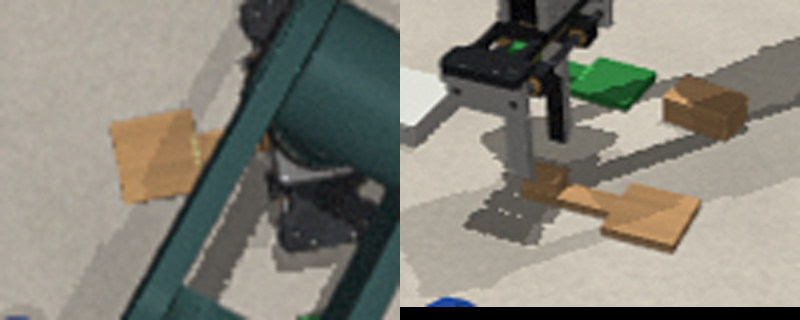

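Scene crop: the fingers straddle the grip block at about (545,178), with tips at (522,178) and (557,140). I'll descend and close.

Call:
{"name": "move_arm", "arguments": {
  "targets": [
    [[0,0,20],[0,0,0],0.2],
    [[0,0,34],[0,0,0],0.2],
    [[0,0,34],[0,0,0],0.2],
    [[0,0,34],[0,0,0],-0.2],
    [[0,0,34],[0,0,0],-1],
    [[0,0,34],[0,0,0],-1],
    [[0,0,34],[0,0,0],-1],
    [[0,0,34],[0,0,0],-1]
  ]
}}

```text
time: 3.45
tool_pos: [0.5471, -0.2553, 0.0039]
ee_rot: [3.141, 0.001, 1.73]
wrist_force: [-0.2, -0.7, 2.0]
width: 0.0237
```

Grasped (23.7 mm). Next, slide to TCP (0.602, -0.051).

Call:
{"name": "move_arm", "arguments": {
  "targets": [
    [[10,4.5,0],[0,0,0],-1],
    [[30,13.4,0],[0,0,0],-1],
    [[55,24.6,0],[0,0,0],-1],
    [[80,35.7,0],[0,0,0],-1],
    [[105,47,0],[0,0,0],-1],
    [[130,58,0],[0,0,0],-1],
    [[150,67,0],[0,0,0],-1],
    [[165,74,0],[0,0,0],-1],
    [[177,79,0],[0,0,0],-1],
    [[187,83.5,0],[0,0,0],-1],
    [[193,86,0],[0,0,0],-1],
    [[193,86,0],[0,0,0],-1],
    [[193,86,0],[0,0,0],-1]
  ]
}}

```text
time: 5.08
tool_pos: [0.6017, -0.0503, 0.0039]
ee_rot: [3.14, -0.001, 1.73]
wrist_force: [0.1, -0.9, 5.7]
width: 0.0239
```

```bash
python3 - <<'E'
from h import *
o=status.get_obs();print(o["tool_pos"],o["ee_rot"],o["wrist_force"])
a=viewer.snapshot("top")[:,:,::-1]; b=viewer.snapshot("scene")[:,:,::-1];cv2.imwrite("pics/t3.png",a);cv2.imwrite("pics/s3.png",b)
a=cv2.resize(a[140:215,150:270],(480,300),interpolation=cv2.INTER_CUBIC);b=cv2.resize(b[200:275,260:380],(480,300),interpolation=cv2.INTER_CUBIC)
cv2.imwrite("pics/c3.png",np.vstack([a,b]))
E
```

```text
[ 0.60171449 -0.05031501  0.00387909] [ 3.14022286e+00 -1.06615488e-03  1.72980698e+00] [ 0.05314364 -0.93912093  5.72481331]
```

View pics/c3.png

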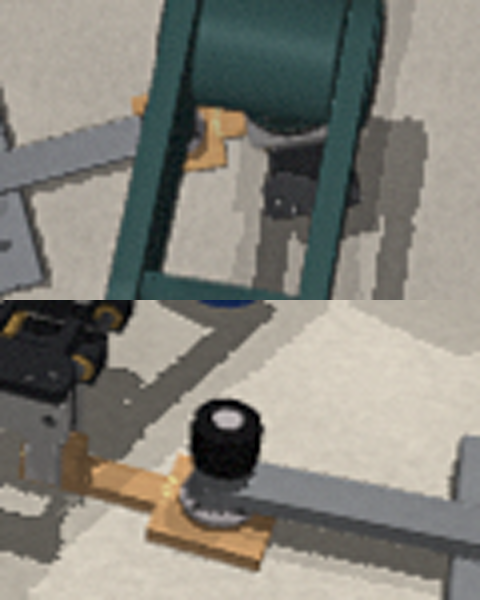

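Call:
{"name": "move_arm", "arguments": {
  "targets": [
    [[0,0,0],[0,0,0],0.0],
    [[0,0,0],[0,0,0],0.2],
    [[0,0,0],[0,0,0],0.2],
    [[0,0,-30],[0,0,0],0.2],
    [[0,0,-80],[0,0,0],0.2],
    [[-30,-25,-130],[0,0,0],0.2],
    [[-223,-190,-186],[0,0,0],0.2],
    [[-223,-190,-186],[0,0,0],0.2],
    [[-223,-190,-186],[0,0,0],0.2],
    [[-223,-190,-186],[0,0,0],0.2],
    [[-223,-190,-186],[0,0,0],0.2],
    [[-223,-190,-186],[0,0,0],0.2]
  ]
}}

```text
time: 6.68
tool_pos: [0.4489, -0.3014, 0.1893]
ee_rot: [3.141, -0.001, 1.729]
wrist_force: [0.0, -0.5, 0.7]
width: 0.0564
```

```bash
python3 - <<'E'
from h import *
a=viewer.snapshot("top")[:,:,::-1]; b=viewer.snapshot("scene")[:,:,::-1];cv2.imwrite("pics/t4.png",a);cv2.imwrite("pics/s4.png",b)
a=cv2.resize(a[150:200,170:250],(480,300),interpolation=cv2.INTER_CUBIC);b=cv2.resize(b[220:270,280:360],(480,300),interpolation=cv2.INTER_CUBIC)
cv2.imwrite("pics/c4.png",np.vstack([a,b]))
E
```

```text
(no output)
```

View pics/c4.png

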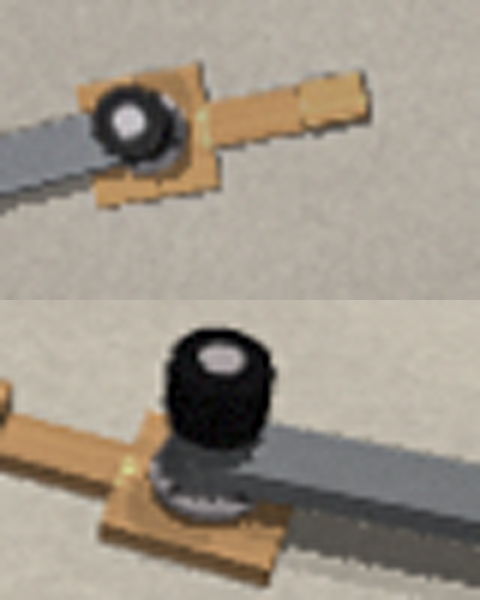

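```bash
python3 - <<'E'
from h import *
for f in("top0","t4"):
    im=cv2.imread(f"pics/{f}.png").astype(float)
    p=im[158:182,180:204].mean(2); yy,xx=np.mgrid[158:182,180:204]
    near=np.hypot(xx-191.3,yy-170)<4.5
    w=np.where(near,np.clip(p-75,0,None),0); u,v=(xx*w).sum()/w.sum(),(yy*w).sum()/w.sum()
    print(f,u,v,ray("top",u,v,.0775))
W=np.array([ray("top",*ct(x,y,170,150,6),.01) for x,y in((79,86),(199,63),(220,183),(97,206))]);print(W.mean(0),np.linalg.norm(np.diff(W,axis=0),axis=1))
print("block",ray("top",*ct(335,99,170,150,6),.026))
k=ray("top",190.9,169.8,.0775)
K=np.array([.5859,.0473,.0])
for z in(.0775,.05,.01): print(z,(proj("scene",[K[0],K[1],z])-[280,220]+.5)*6+[0,300])
print("top of z=.05 centre",(proj("top",[K[0],K[1],.05])-[170,150]+.5)*6)
for x in (-1,1):
  for y in(-1,1): print((proj("scene",[.5859+.033*(x*np.sin(1.73)+y*np.cos(1.73)),.0478+.033*(-x*np.cos(1.73)+y*np.sin(1.73)),.01])-[280,220]+.5)*6+[0,300])
E
```

```text
top0 190.99796816796479 169.7400948188283 [0.58712099 0.04915347 0.0775    ]
t4 190.9879303250583 169.7329584419147 [0.58714281 0.04918328 0.0775    ]
[0.58608576 0.04803428 0.01      ] [0.06455932 0.06474307 0.06602107]
block [ 0.60211647 -0.05150099  0.026     ]
0.0775 [220.38864941 352.4016005 ]
0.05 [213.85259976 407.70902152]
0.01 [204.76163834 484.63585929]
top of z=.05 centre [140.29625518 128.65890564]
[147.90929066 408.14400964]
[310.46916013 451.91564751]
[ 97.80801826 519.47261953]
[268.70192688 568.33356546]
```

```bash
python3 -c "
from h import *
print(go([.4490,-.3012,.1895,99.1],[.5867,.0487,.15,230]))"
```

```text
(array([323.7, 191.3,  39.5]), -130.9)
```

Call:
{"name": "move_arm", "arguments": {
  "targets": [
    [[324,191,39],[0,0,-131],0.4],
    [[324,191,39],[0,0,-131],0.4],
    [[324,191,39],[0,0,-131],0.4],
    [[324,191,39],[0,0,-131],0.4],
    [[324,191,39],[0,0,-131],0.4],
    [[324,191,39],[0,0,-131],0.4],
    [[324,191,39],[0,0,-131],0.4],
    [[324,191,39],[0,0,-131],0.4],
    [[324,191,39],[0,0,-131],0.4],
    [[324,191,39],[0,0,-131],0.4],
    [[324,191,39],[0,0,-131],0.4],
    [[324,191,39],[0,0,-131],0.4],
    [[324,191,39],[0,0,-131],0.4],
    [[324,191,39],[0,0,-131],0.4],
    [[324,191,39],[0,0,-131],0.4]
  ]
}}

```text
time: 8.65
tool_pos: [0.586, 0.0495, 0.1503]
ee_rot: [3.141, -0.0, -2.267]
wrist_force: [-0.3, -0.2, 0.2]
width: 0.0657
```

```bash
python3 - <<'E'
from h import *
o=status.get_obs();print(o["tool_pos"],o["ee_rot"],o["wrist_force"],o["wrist_torque"],o["joint_positions"])
E
```

```text
[0.58597925 0.04948082 0.15031885] [ 3.14139220e+00 -1.32806927e-04 -2.26718648e+00] [-0.26617634 -0.16125931  0.16162012] [ 0.10567574 -0.11889233 -0.0300043 ] [-1.21699853e-02  1.88356879e-01  1.36646767e+00  2.37900247e-05
  1.58700738e+00 -2.45737209e+00]
```

Call:
{"name": "move_arm", "arguments": {
  "targets": [
    [[0,-1,40],[0,0,0],0.4],
    [[0,-1,75],[0,0,0],0.4],
    [[0,-1,100],[0,0,0],0.4],
    [[0,-1,100],[0,0,0],0.4],
    [[0,-1,100],[0,0,0],0.1],
    [[0,-1,100],[0,0,0],-0.1]
  ]
}}

```text
time: 9.4
tool_pos: [0.5881, 0.0483, 0.0525]
ee_rot: [-3.139, 0.002, -2.267]
wrist_force: [0.1, 0.5, 0.4]
width: 0.0495
```

Call:
{"name": "move_arm", "arguments": {
  "targets": [
    [[0,0,0],[0,0,0],-1],
    [[0,0,0],[0,0,0],-1],
    [[0,0,0],[0,0,0],-1],
    [[0,0,0],[0,0,0],-1]
  ]
}}

```text
time: 9.9
tool_pos: [0.5868, 0.0491, 0.0519]
ee_rot: [3.141, 0.001, -2.266]
wrist_force: [-4.3, 1.5, 5.7]
width: 0.0371
```

```bash
cat > st.py <<'E'
from h import *
o=status.get_obs()
for k in("time","tool_pos","ee_rot","wrist_force","wrist_torque","width"): print(k,np.round(o[k],4))
print("q6",o["joint_positions"][5])
E
python3 st.py
```

```text
time 9.9
tool_pos [0.5868 0.0491 0.0519]
ee_rot [ 3.1410e+00  1.2000e-03 -2.2662e+00]
wrist_force [-4.2714  1.4811  5.7199]
wrist_torque [ 0.5632  0.581  -0.0387]
width 0.0371
q6 -2.459902910895778
```

Call:
{"name": "move_arm", "arguments": {
  "targets": [
    [[0,0,0.2],[0,0,10],-1],
    [[0,0,0.4],[0,0,20],-1],
    [[0,0,0.7],[0,0,30],-1],
    [[0,0,0.9],[0,0,40],-1],
    [[0,0,1.1],[0,0,50],-1],
    [[0,0,1.3],[0,0,60],-1]
  ]
}}

```text
time: 10.65
tool_pos: [0.5869, 0.0489, 0.0506]
ee_rot: [3.141, 0.001, 2.964]
wrist_force: [-3.8, 1.2, 5.6]
width: 0.0373
```

```bash
python3 st.py
```

```text
time 10.65
tool_pos [0.5869 0.0489 0.0506]
ee_rot [3.1407e+00 6.0000e-04 2.9642e+00]
wrist_force [-3.7688  1.1999  5.5584]
wrist_torque [0.404  0.4238 0.0482]
width 0.0373
q6 -1.4070721031054931
```

Call:
{"name": "move_arm", "arguments": {
  "targets": [
    [[0,0,0.2],[0,0,8],-1],
    [[0,0,0.3],[0,0,15],-1]
  ]
}}

```text
time: 10.9
tool_pos: [0.5869, 0.0488, 0.0502]
ee_rot: [3.141, 0.0, 2.704]
wrist_force: [-4.3, 1.9, 5.5]
width: 0.0376
```

```bash
python3 st.py
```

```text
time 10.9
tool_pos [0.5869 0.0488 0.0502]
ee_rot [3.1408e+00 3.0000e-04 2.7040e+00]
wrist_force [-4.3324  1.9298  5.4816]
wrist_torque [0.3007 0.5339 0.0338]
width 0.0376
q6 -1.1469185759070635
```

Call:
{"name": "move_arm", "arguments": {
  "targets": [
    [[0,0,0.15],[0,0,7],-1],
    [[0,0,0.3],[0,0,14],-1]
  ]
}}

```text
time: 11.15
tool_pos: [0.5868, 0.0488, 0.0499]
ee_rot: [3.141, 0.0, 2.46]
wrist_force: [-3.0, 1.9, 6.2]
width: 0.0374
```

```bash
python3 st.py | grep -E "torque|q6"
```

```text
wrist_torque [0.2966 0.5077 0.0339]
q6 -0.90264215757121
```

Call:
{"name": "move_arm", "arguments": {
  "targets": [
    [[0,0,0.15],[0,0,6],-1],
    [[0,0,0.3],[0,0,12],-1]
  ]
}}

```text
time: 11.4
tool_pos: [0.5868, 0.0487, 0.0497]
ee_rot: [3.141, -0.0, 2.251]
wrist_force: [-2.6, 1.7, 6.1]
width: 0.0376
```

```bash
python3 st.py | grep -E "torque|q6"
```

```text
wrist_torque [ 0.2404  0.5045 -0.0012]
q6 -0.6937951142690217
```

Call:
{"name": "move_arm", "arguments": {
  "targets": [
    [[0,0,0.15],[0,0,7],-1],
    [[0,0,0.3],[0,0,14],-1]
  ]
}}

```text
time: 11.65
tool_pos: [0.5867, 0.0487, 0.0493]
ee_rot: [3.141, -0.0, 2.006]
wrist_force: [-3.8, 1.0, 5.9]
width: 0.0377
```

```bash
python3 st.py | grep -E "torque|q6"
```

```text
wrist_torque [0.2235 0.587  0.0223]
q6 -0.44888087305807256
```

Call:
{"name": "move_arm", "arguments": {
  "targets": [
    [[0,0,0.15],[0,0,7],-1],
    [[0,0,0.3],[0,0,14],-1]
  ]
}}

```text
time: 11.9
tool_pos: [0.5867, 0.0487, 0.049]
ee_rot: [3.141, -0.0, 1.762]
wrist_force: [-3.4, 1.6, 6.0]
width: 0.0372
```

```bash
python3 st.py | grep -E "torque|q6"
```

```text
wrist_torque [0.2002 0.6695 0.0828]
q6 -0.20459069778943315
```

Call:
{"name": "move_arm", "arguments": {
  "targets": [
    [[0,0,0.1],[0,0,4],-1]
  ]
}}

```text
time: 12.02
tool_pos: [0.5867, 0.0487, 0.049]
ee_rot: [3.141, -0.0, 1.693]
wrist_force: [-3.9, 2.1, 5.9]
width: 0.0373
```

```bash
python3 st.py | grep -E "torque|q6"
```

```text
wrist_torque [0.2198 0.6396 0.0884]
q6 -0.13622689971491583
```

Call:
{"name": "move_arm", "arguments": {
  "targets": [
    [[0,0,0.1],[0,0,4],-1]
  ]
}}

```text
time: 12.15
tool_pos: [0.5866, 0.0487, 0.0489]
ee_rot: [3.142, -0.0, 1.624]
wrist_force: [-3.3, 1.1, 6.1]
width: 0.0378
```

```bash
python3 st.py | grep -E "torque|q6"
```

```text
wrist_torque [0.2453 0.72   0.0669]
q6 -0.06672189343817189
```

Call:
{"name": "move_arm", "arguments": {
  "targets": [
    [[0,0,0.1],[0,0,4],-1]
  ]
}}

```text
time: 12.28
tool_pos: [0.5866, 0.0487, 0.0488]
ee_rot: [-3.142, -0.0, 1.554]
wrist_force: [-4.1, 0.9, 5.9]
width: 0.0373
```

```bash
python3 st.py | grep -E "torque|q6"
```

```text
wrist_torque [0.2347 0.688  0.1004]
q6 0.0030071227434552094
```

Call:
{"name": "move_arm", "arguments": {
  "targets": [
    [[0,0,0],[0,0,0],-1]
  ]
}}

```text
time: 12.4
tool_pos: [0.5866, 0.0487, 0.0488]
ee_rot: [-3.142, -0.0, 1.556]
wrist_force: [-3.7, 2.1, 7.3]
width: 0.0377
```

```bash
python3 st.py | grep -E "torque|q6"
```

```text
wrist_torque [ 0.2475  0.7285 -0.0833]
q6 0.0014349347271690241
```

Call:
{"name": "move_arm", "arguments": {
  "targets": [
    [[0,0,0.1],[0,0,4],-1]
  ]
}}

```text
time: 12.52
tool_pos: [0.5866, 0.0487, 0.0487]
ee_rot: [-3.141, -0.0, 1.485]
wrist_force: [-3.8, 0.6, 6.7]
width: 0.0373
```

```bash
python3 st.py | grep -E "torque|q6"
```

```text
wrist_torque [0.2969 0.7804 0.1042]
q6 0.0724197284911528
```

Call:
{"name": "move_arm", "arguments": {
  "targets": [
    [[0,0,0.1],[0,0,4],-1]
  ]
}}

```text
time: 12.65
tool_pos: [0.5866, 0.0487, 0.0486]
ee_rot: [-3.141, -0.0, 1.414]
wrist_force: [-2.9, 1.7, 7.1]
width: 0.0375
```

```bash
python3 st.py | grep -E "torque|q6"
```

```text
wrist_torque [0.2457 0.7537 0.0857]
q6 0.14260035463919787
```

Call:
{"name": "move_arm", "arguments": {
  "targets": [
    [[0,0,0.1],[0,0,4],-1]
  ]
}}

```text
time: 12.78
tool_pos: [0.5866, 0.0487, 0.0485]
ee_rot: [-3.141, -0.0, 1.345]
wrist_force: [-4.8, 1.2, 5.7]
width: 0.0374
```

```bash
python3 st.py | grep -E "torque|q6"
```

```text
wrist_torque [0.2141 0.7474 0.112 ]
q6 0.21235268142239605
```

Call:
{"name": "move_arm", "arguments": {
  "targets": [
    [[0,0,0.1],[0,0,4],-1]
  ]
}}

```text
time: 12.9
tool_pos: [0.5866, 0.0487, 0.0485]
ee_rot: [-3.141, -0.0, 1.275]
wrist_force: [-3.3, 1.8, 5.9]
width: 0.0372
```

```bash
python3 st.py | grep -E "torque|q6"
```

```text
wrist_torque [0.2512 0.7715 0.1507]
q6 0.28214852378228283
```

The torque has climbed from about 0.03 to about 0.13 N m, so contact is clear at roughly 6–9 N. I'll stop turning, let go and withdraw.

Call:
{"name": "move_arm", "arguments": {
  "targets": [
    [[0,0,0],[0,0,0],-1],
    [[0,0,0],[0,0,0],-0.1],
    [[0,0,0],[0,0,0],0.2],
    [[0,0,0],[0,0,0],0.4],
    [[0,0,-20],[0,0,0],0.4],
    [[0,0,-70],[0,0,0],0.4],
    [[0,0,-130],[0,0,0],0.4],
    [[-60,0,-150],[0,0,0],0.4],
    [[-120,0,-150],[0,0,0],0.4],
    [[-180,-40,-150],[0,0,0],0.4],
    [[-240,-80,-150],[0,0,0],0.4],
    [[-300,-120,-150],[0,0,0],0.4],
    [[-340,-140,-150],[0,0,0],0.4],
    [[-340,-140,-150],[0,0,0],0.4],
    [[-340,-140,-150],[0,0,0],0.4]
  ]
}}

```text
time: 14.78
tool_pos: [0.3543, -0.2367, 0.197]
ee_rot: [3.141, -0.0, 1.275]
wrist_force: [0.6, -1.2, -0.1]
width: 0.0658
```

```bash
python3 st.py; python3 - <<'E'
from h import *
a=viewer.snapshot("top")[:,:,::-1]; b=viewer.snapshot("scene")[:,:,::-1];cv2.imwrite("pics/t5.png",a)
a=cv2.resize(a[150:200,170:250],(480,300),interpolation=cv2.INTER_CUBIC);b=cv2.resize(b[220:270,280:360],(480,300),interpolation=cv2.INTER_CUBIC)
cv2.imwrite("pics/c5.png",np.vstack([a,b]))
E
```

```text
time 14.775
tool_pos [ 0.3543 -0.2367  0.197 ]
ee_rot [ 3.1408e+00 -4.0000e-04  1.2748e+00]
wrist_force [ 0.6331 -1.1503 -0.1027]
wrist_torque [ 0.0341 -0.1085  0.02  ]
width 0.0658
q6 -0.4266890758685094
```

View pics/c5.png

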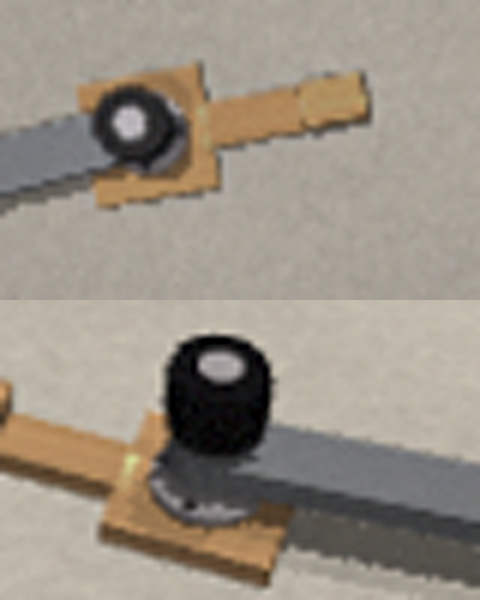

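The pad hasn't moved since placing: its corners are still at (79,86), (199,63), (220,183) and (97,206). The knob sits lower, with its top at (220,366) against (222,358) before, and the foot is down on the plate. The gripper is clear, so I'll hand in.

```bash
python3 -c "
from h import *
a=cv2.imread('pics/t4.png').astype(int);b=cv2.imread('pics/t5.png').astype(int)
print(np.abs(a-b)[150:200,170:240].max(2).mean())
print(order.close_job())"
```

```text
9.775142857142857
the job is handed in; nothing more can be done
None
```

I slid the wooden pad under the levelling foot by its grip block and let go of it. Then I turned the knob clockwise about 2.7 rad until the foot touched and lightly held the pad, released it, withdrew the arm and handed the job in at about 15 s.

- **Centring:** by the cameras the plate's centre is about 1–1.5 mm from the screw axis, which is within the calibration error. The pad did not visibly move while the foot came down, and it looks flat.
- **Contact:** the turning moment rose from about 0.03 N m running free to 0.11–0.15 N m, which I read as roughly 6–9 N of pressing. Single readings scattered by about 0.02 N m, so I went some 0.5 rad past the first suspected contact to be sure.
- **Other checks:** wrist force stayed under 10 N in every reading, and the gripper touched nothing at the end. I kept the gripper clear of the other things on the table but did not compare each one before and after. The last picture comparison (mean difference about 10 grey levels) covered only the foot area and was not conclusive.

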